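# Point out bolt, grease and spanner for the next job

## Robot

A 6-joint arm with a two-finger parallel gripper is mounted at the origin on a cart in front of the work surface, level with it; the furniture and walls round the work are solid. World frame = base frame: x ahead of the robot, y to its left, z up, the work surface at z = 0. Lengths are in m, angles in degrees, forces in N, time in s.
With the tool pointing down it reaches from about 0.3 to 0.875 m from the base axis. Payload 4.2 kg.
Tool frame: the origin (TCP) lies at the very end of the fingers, on their centre line; the grasp point (between the pads) lies 19 mm behind it; z points along the fingers, y is the line along which they close (so a half turn about z gives the same grasp; the last joint's range is limited). The gripper opens to 85 mm and grips with 20 to 120 N. Pads are 22 mm wide; open, the fingers measure 114 mm over their backs; the gripper's body (76 mm by 85 mm) begins 54 mm behind the grasp point. The pads swing forward as they close: fully open they stand 13 mm farther back than shut.
Start: joints at [-67.895, 18.312, 89.639, -0, 72.044, -1.146], TCP at [0.227, -0.528, 0.231] pointing down, gripper open.
Joint ranges: [-177.97, 177.97], [-48.28, 115.42], [12.27, 149.76], [-77.06, 257.06], [2.81, 150.46], [-146.56, 146.56]. Speed limits (degrees/s): [147.25, 147.25, 180, 180, 180, 180].

## Interface

Orientations are given as [roll, pitch, yaw] about the fixed x, y, z axes, in that order (R = Rz(yaw) Ry(pitch) Rx(roll)).
In Python, from workcell import robot gives the robot as it stands. The module is installed in compiled form; this text tells all that it offers.
- The arm moves only by the tool step_arm, never from a script. Its argument "increments" is a list of rows, each a list of 6 numbers: the shift along the tool's x, y, z in m, then the turn, a rotation vector about the tool's x, y, z in rad. In form: [[dx, dy, dz, wx, wy, wz], ...]. A call has exactly 10 rows; each row shifts and turns the commanded pose from where the row before left it, along the tool's axes as they then stand; what a row does not reach is not made up. A row lasts 1/12 s, in which the tool goes at most 41.7 mm and 7.16 degrees, less where a joint would pass 70% of its speed; a pose out of reach is approached as far as the arm can. A call is refused whole if a number of a shift passes 0.0417 or a number of a turn 0.125, either way. A call with a gripper value outside its range is refused whole. "hand" is the closure, from 0 (fully open) to 1 (shut), set as the call begins (left out, the last holds). The fingers move at their own pace and stop on an object; "newtons" is the grip in N (left out, the last holds). Time passes only in rows, so rows that do not move let the fingers close, or fill a call up. It gives the time, the measured TCP pose, the force, the opening and the grip force at its end, in the units of the state.
- robot.state(): the state, without advancing time (a new reading comes with each control period).
- robot.get_image(name): name is "scene" or "top" or "wrist"; returns a dict with "image" (384x512x3 uint8, red, green, blue), "vfov" (degrees; the focal length in pixels is half the picture's height over the tangent of half this angle, whatever the lens; pixels are square), "cx", "cy" (the principal point, pixels), "D" ([k1, k2, p1, p2, k3] as OpenCV has them; the pictures are not rectified), "R" (3x3) and "t" (3): a world point X has camera coordinates R X + t; the wrist camera has in their place "mount" (4x4, takes a point from camera to tool coordinates, whose origin is the TCP and whose axes are the flange's). Camera axes: x right, y down, z forward; pixel columns grow to the right and rows downward; lengths in m; the calibration is good to about 2 mm. A picture is of the moment at which its call begins: read the wrist's pose just before it. There is no depth.
- robot.hand_in(): hands the job in; it is judged then, once.
The state is a dict: "time": time; "joint_positions": joint angles; "qvel": joint speeds; "effort": joint torques, N m; "eef_pos": TCP position; "orientation": TCP orientation; "contact_force": force on the tool from outside, world axes, zero at the start; "moment": the same for the moment, N m; "grip_width": opening from 0.0 (shut) to 1.0 (fully open); "grasp_force": force on a finger pad.
Only numpy, scipy, OpenCV 4.12 (cv2) and the standard library are available. Lean on these libraries where they do the work, as an engineer would, in place of code of your own. Each camera call takes 0.05 s, during which the arm holds its last target. There are 200 camera calls.

## Task

Show a workmate what the next job needs, by pointing only: bring the fingertips to within about 4 cm straight above the larger of the two bolts and stay there for two seconds, then do the same over the middle of the yellow grease pot's mouth, then over the middle of the longest of the three spanners. Touch nothing and do not come down over the wrong bolt, the wrong spanners or the open tin; travel well above everything between the three. Finally raise the hand until the fingertips are at least 20 cm above the bench.

Things in the scene. Their poses are not given: they have to be found in the camera images.
- bolt_m12_top (a point): the larger bolt: steel hexagon bolt with a nut on it, lying on the bench, 64 mm long along its own y, 20 mm wide, 18 mm high; the point is at its top, half-way along, z up.
- bolt_m10_top (a point): the smaller bolt (not to be pointed at): same look, 52 mm long, 17 mm wide, 15 mm high; the point is at its top, half-way along, z up
- grease_pot_top (a point): round yellow open pot filled with dark grease, 88 mm across, 66 mm high; the point is the middle of its mouth at rim height, z up
- tin_3_top (a point): grey open tin (not to be pointed at), 63 mm across, 84 mm high; the point is the middle of its mouth at rim height, z up
- spanner_19_top (a point): the longest spanner: bright open-ended spanner lying flat, 202 mm long along its own y, 39 mm wide at the jaws, shank 12 mm wide, 6 mm thick; the point is on its upper face, half-way along, z up
- spanner_17_top (a point): the dark spanner (not to be pointed at), 183 mm long, 35 mm wide, 6 mm thick, lying flat; the point is on its upper face, half-way along, z up
- spanner_13_top (a point): the shortest spanner, bright (not to be pointed at), 154 mm long, 26 mm wide, 6 mm thick, lying flat; the point is on its upper face, half-way along, z up
Things that resemble listed ones, but are neither listed nor needed, are in the scene too. What is shaped like the part that bears grease_pot_top but blue is not meant.

How it is judged (in metres and radians):
On the way, in this order (a step that is already met when the one before it is completed fails the run):
1. point down at the larger bolt for 1.5 s (horizontal distance between the grasp point and bolt_m12_top below 0.03 m and z of the grasp point in the frame of bolt_m12_top between 0.012 and 0.085 m), for 1.5 s.
2. then point down at the yellow grease pot for 1.5 s (horizontal distance between the grasp point and grease_pot_top below 0.038 m and z of the grasp point in the frame of grease_pot_top between 0.012 and 0.085 m), for 1.5 s.
3. then point down at the middle of the longest spanner for 1.5 s (horizontal distance between the grasp point and spanner_19_top below 0.03 m and z of the grasp point in the frame of spanner_19_top between 0.012 and 0.085 m), for 1.5 s.
At the end, for the whole second after the job is handed in: the hand is raised (grasp point over 16 cm above the bench, that is fingertips over about 14 cm), and bolts, pot, tin and spanners are within 8 mm of where they lay (height (world z) of the grasp point above 0.16 m and distance of each of bolt_m12_top, grease_pot_top, spanner_19_top, bolt_m10_top, tin_3_top, spanner_17_top, spanner_13_top from where it was at the start of the episode below 0.008 m); the robot touches nothing.
It fails at once if the robot touches something (over 0.5 N) (contact force between any of the fingers, the arm and anything else above 0.5 N).
It fails at once if the hand comes down over the wrong bolt, a wrong spanner or the open tin (within 3 cm sideways, fingertips less than about 4 cm above it) ((horizontal distance between the grasp point and bolt_m10_top below 0.03 m and z of the grasp point in the frame of bolt_m10_top between -0.1 and 0.06 m) or (horizontal distance between the grasp point and tin_3_top below 0.03 m and z of the grasp point in the frame of tin_3_top between -0.1 and 0.06 m) or (horizontal distance between the grasp point and spanner_17_top below 0.03 m and z of the grasp point in the frame of spanner_17_top between -0.1 and 0.06 m) or (horizontal distance between the grasp point and spanner_13_top below 0.03 m and z of the grasp point in the frame of spanner_13_top between -0.1 and 0.06 m)).
It fails at once if one of the named things is moved or lifted by over 1 cm (distance of any of bolt_m12_top, grease_pot_top, spanner_19_top, bolt_m10_top, tin_3_top, spanner_17_top, spanner_13_top from where it was at the start of the episode above 0.01 m).
It also fails if it takes over 51 s, if anything falls off the work surface, if the arm or the gripper's body presses on something with over 40 N, if the wrist force passes 120 N, or if a joint passes its speed limit or range.

## Working session

There is one attempt and no reset: what is moved stays moved. The work goes in short steps, Python scripts to look and compute and a tool call to move; the robot and the scene stay as the last step left them, time stands still between calls to the robot, and variables do not carry over. Pictures are saved under pics/ and viewed, at most 10 in all, crops included, and the job is handed in when it is done.

Besides the shell and the picture viewer there is one more tool, called after "Emit:" as a command line: name --pt "numbers of a row" for each row, then --argument value for the rest. step_arm: Moves the arm, as the interface text tells. Its arguments: {"type":"object","properties":{"increments":{"type":"array"},"hand":{"type":"number"},"newtons":{"type":"number"}},"required":["increments"]}

```bash
mkdir -p pics; cat > h.py <<'E'
import numpy as np,cv2
from workcell import robot
def K(d):
    f=d["image"].shape[0]/2/np.tan(np.radians(d["vfov"])/2)
    return np.array([[f,0,d["cx"]],[0,f,d["cy"]],[0,0,1.]])
def cast(d,uv,z):
    p=cv2.undistortPoints(np.array(uv,float).reshape(-1,1,2),K(d),np.array(d["D"],float)).reshape(-1,2)
    R=np.array(d["R"]);t=np.array(d["t"]);C=-R.T@t
    r=np.c_[p,np.ones(len(p))]@R
    z=np.broadcast_to(z,len(p))
    return C+r*((z-C[2])/r[:,2])[:,None]
E
python3 - <<'E'
from h import *
import pickle
D={n:robot.get_image(n) for n in("scene","top")}
pickle.dump(D,open("d.pkl","wb"))
for n,d in D.items():
    cv2.imwrite(f"pics/{n}.png",cv2.resize(d["image"][...,::-1],(768,576),interpolation=cv2.INTER_CUBIC))
    print(n,-np.array(d["R"]).T@d["t"],d["vfov"])
print(robot.state())
E
```

```text
scene [-0.02113645  0.81059565  0.85567081] 43.82306120816627
top [0.4449133  0.03856712 1.51135784] 44.05652079392201
{'time': 0.1, 'joint_positions': array([-6.78962209e+01,  1.83469656e+01,  8.97010742e+01, -2.57746612e-03,
        7.20438170e+01, -1.14585370e+00]), 'qvel': array([-0.04139332, -0.01820754, -0.19990403, -0.06613433,  0.04825839,
        0.01529718]), 'effort': array([-3.84070536e-04, -4.16410160e+01, -2.34705055e+01, -1.68772785e-04,
        4.89554179e-03,  1.40055391e-05]), 'eef_pos': array([ 0.2267978 , -0.52790426,  0.23056525]), 'orientation': array([-1.79908113e+02,  6.13243531e-04,  2.32504298e+01]), 'contact_force': array([-0.01383063, -0.01789653, -0.03619964]), 'moment': array([ 0.05154708, -0.0277841 ,  0.05082745]), 'grasp_force': 0.0, 'grip_width': 0.9963491655974155}
```

View pics/top.png

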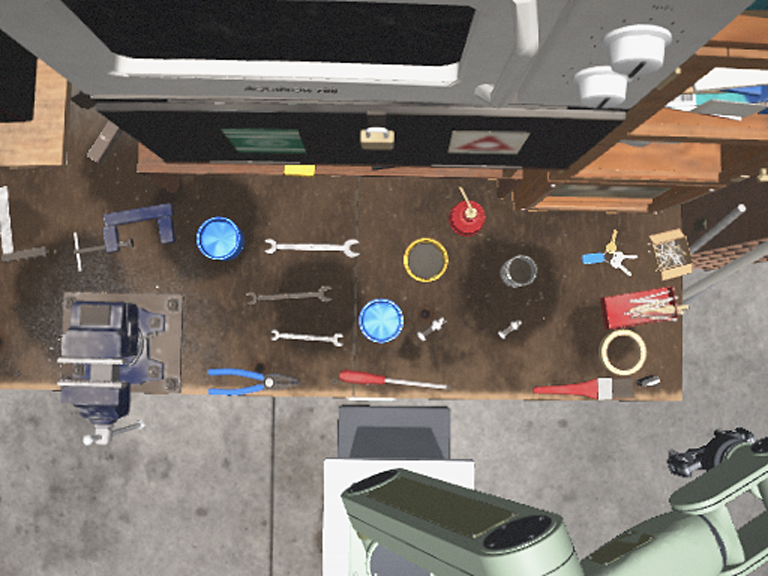

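View pics/scene.png

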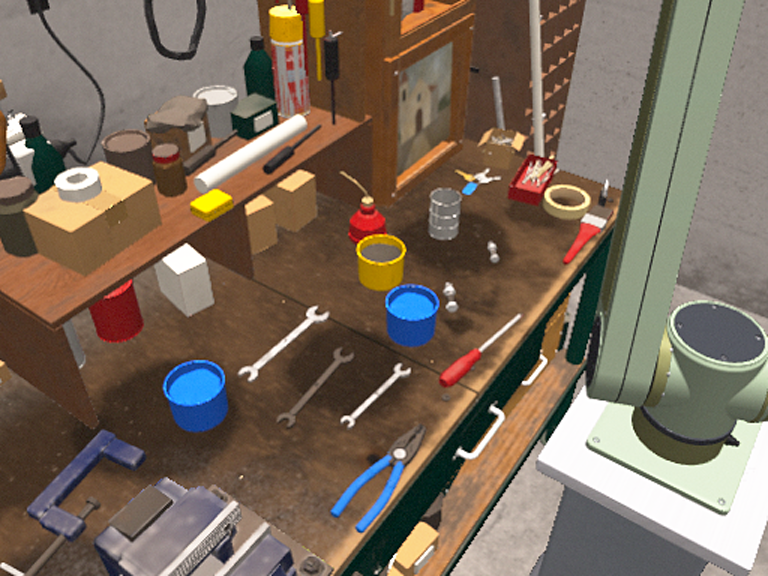

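Top view (768x576 pixels): bolts at (432,328) and (510,328). The yellow pot is at (426,260), with blue decoys at (220,238) and (381,321), and the grey tin is at (519,271). The spanners are bright long (312,247), dark (290,295) and bright short (307,338). The left bolt looks larger; I'll measure both and check in a crop.

```bash
python3 - <<'E'
from h import *
import pickle
D=pickle.load(open("d.pkl","rb"));d=D["top"];im=d["image"]
g=im.min(2).astype(int);hsv=cv2.cvtColor(im,cv2.COLOR_RGB2HSV)
def blob(m,c,r,z,name):
    c=np.array(c)/1.5; M=np.zeros_like(m);x,y=c.astype(int);r=int(r/1.5)
    M[y-r:y+r,x-r:x+r]=m[y-r:y+r,x-r:x+r]
    pts=np.argwhere(M)[:,::-1]
    w=cast(d,pts,z)[:,:2]
    (cc,s,a)=cv2.minAreaRect((w*1000).astype(np.float32))
    box=cv2.boxPoints((cc,s,a)); e=max((box[1]-box[0],box[2]-box[1]),key=np.linalg.norm)
    print(name,len(pts),np.round(cc).tolist(),np.round(s).tolist(),"long axis deg",round(float(np.degrees(np.arctan2(e[1],e[0])))%180))
b=(g>95).astype(np.uint8)
blob(b,(432,328),26,.01,"boltL");blob(b,(510,328),22,.01,"boltR")
blob(b,(312,247),55,.006,"longsp");blob(b,(307,338),42,.006,"shortsp")
y=cv2.inRange(hsv,(20,120,90),(35,255,255));blob(y,(426,260),30,.066,"pot")
print("dark",cast(d,np.array([[290,295]])/1.5,.006),"tin",cast(d,np.array([[519,269]])/1.5,.084))
print("oilcan",cast(d,np.array([[467,210]])/1.5,.08), "shelf edge z.3", cast(d,np.array([[300,175],[375,163]])/1.5,.3))
cv2.imwrite("pics/crop.png",cv2.resize(im[140:245,150:370,::-1],(792,378),interpolation=cv2.INTER_CUBIC))
s=D["scene"];print("scene pot",cast(s,np.array([[382,250]])/1.5,.066),"board",cast(s,np.array([[95,428],[370,120],[250,285]])/1.5,[0,.25,0]))
print("scene bolts",cast(s,np.array([[450,298],[493,252]])/1.5,.012),"sp",cast(s,np.array([[285,345]])/1.5,.006))
E
```

```text
boltL 98 [427.0, -62.0] [23.0, 67.0] long axis deg 127
boltR 73 [429.0, -228.0] [18.0, 55.0] long axis deg 128
longsp 501 [548.0, 200.0] [128.0, 213.0] long axis deg 91
shortsp 336 [404.0, 204.0] [174.0, 175.0] long axis deg 91
pot 231 [567.0, -44.0] [89.0, 89.0] long axis deg 136
dark [[0.49137174 0.2378294  0.006     ]] tin [[ 0.54913437 -0.23293122  0.084     ]]
oilcan [[ 0.66768254 -0.12675172  0.08      ]] shelf edge z.3 [[0.68915522 0.18690102 0.3       ]
 [0.71220367 0.05815976 0.3       ]]
scene pot [[ 0.56417432 -0.04267388  0.066     ]] board [[ 0.71022463  0.4959906   0.        ]
 [ 0.66730442 -0.14859951  0.25      ]
 [ 0.75008016  0.11619927  0.        ]]
scene bolts [[ 0.42426868 -0.05627557  0.012     ]
 [ 0.42598719 -0.22178529  0.012     ]] sp [[0.59037687 0.20160527 0.006     ]]
```

View pics/crop.png

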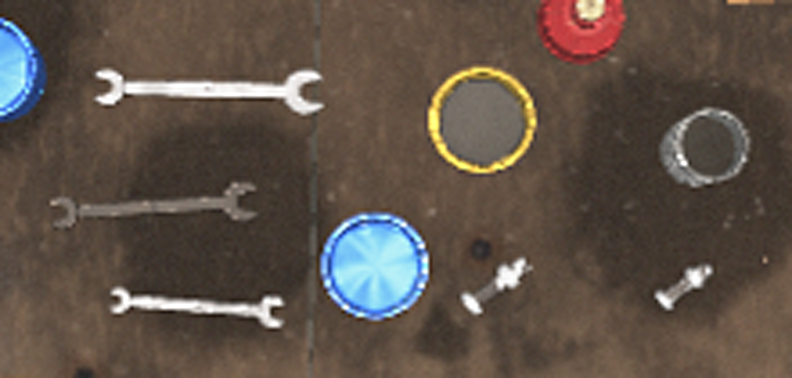

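The left bolt measures 67x23 mm against 55x18 mm for the right one, so it is the M12, at about (0.426,-0.060). The pot is at (0.566,-0.044) with a yellow rim, and the longest spanner is the one furthest from the robot, at about (0.590,0.196). I'll shut the fingers, because the blue pot is close to the bolt, and travel at 0.23 m.

Emit:
step_arm --pt "0.018 -0.018 0 0 0 0" --pt "0.018 -0.018 0 0 0 0" --pt "0.018 -0.018 0 0 0 0" --pt "0.018 -0.018 0 0 0 0" --pt "0.018 -0.018 0 0 0 0" --pt "0.018 -0.018 0 0 0 0" --pt "0.018 -0.018 0 0 0 0" --pt "0.018 -0.018 0 0 0 0" --pt "0.018 -0.018 0 0 0 0" --pt "0.018 -0.018 0 0 0 0" --hand 1

```text
time: 0.93
eef_pos: [0.3214, -0.2905, 0.231]
orientation: [-180.0, 0.0, 23.2]
contact_force: [0.1, -1.0, -0.1]
grip_width: 0.003
grasp_force: 0.0
```

Emit:
step_arm --pt "0.018 -0.018 0 0 0 0" --pt "0.018 -0.018 0 0 0 0" --pt "0.018 -0.018 0 0 0 0" --pt "0.018 -0.018 0 0 0 0" --pt "0.018 -0.018 0 0 0 0" --pt "0.018 -0.018 0 0 0 0" --pt "0.018 -0.016 0 0 0 0" --pt "0.018 -0.016 0 0 0 0" --pt "0.018 -0.016 0 0 0 0" --pt "0 0 0 0 0 0"

```text
time: 1.77
eef_pos: [0.4096, -0.0818, 0.2311]
orientation: [-179.9, -0.1, 23.5]
contact_force: [0.4, 0.1, 0.6]
grip_width: -0.002
grasp_force: 0.0
```

```bash
cat >> h.py <<'E'
from scipy.spatial.transform import Rotation as Ro
def wristcam():
    s=robot.state();d=robot.get_image("wrist");m=np.array(d["mount"])
    Rt=Ro.from_euler("xyz",s["orientation"],degrees=True).as_matrix()
    Rc=Rt@m[:3,:3];C=Rt@m[:3,3]+s["eef_pos"]
    d["R"]=Rc.T;d["t"]=-Rc.T@C
    return s,d
def todo(s,p):
    Rt=Ro.from_euler("xyz",s["orientation"],degrees=True).as_matrix()
    return np.round(Rt.T@(np.array(p)-s["eef_pos"]),4)
E
python3 - <<'E'
from h import *
s,d=wristcam()
print(s["eef_pos"],s["orientation"],s["joint_positions"].round(1),s["grip_width"],s["contact_force"]);print(np.round(d["mount"],3))
cv2.imwrite("pics/w1.png",d["image"][...,::-1])
import pickle;pickle.dump((s,d),open("w1.pkl","wb"))
print(todo(s,[.426,-.060,.054]))
g=pickle.load(open("d.pkl","rb"))
print(cast(g["top"],[[208.3,164.7]],.006))
for p in([.426,-.060,.018],[.566,-.044,.066],[.59,.196,.006]):
    print(cv2.projectPoints(np.array([p]),cv2.Rodrigues(d["R"])[0],d["t"],K(d),np.array(d["D"],float))[0].ravel())
E
```

```text
[ 0.40962865 -0.08181485  0.23107421] [-1.79922855e+02 -5.58301154e-02  2.34537189e+01] [-1.290e+01  4.000e+00  1.083e+02  1.000e-01  6.770e+01  5.360e+01] -0.0022274705044662006 [0.35550141 0.11322767 0.5876981 ]
[[-0.001 -0.948 -0.32   0.081]
 [ 1.    -0.001  0.     0.   ]
 [-0.    -0.32   0.948 -0.142]
 [ 0.     0.     0.     1.   ]]
[ 0.0235 -0.0133  0.1771]
[[0.59401708 0.19249886 0.006     ]]
[245.98696511 137.91860219]
[294.06926248 -24.4990951 ]
[  45.5669501  -156.62930817]
```

View pics/w1.png

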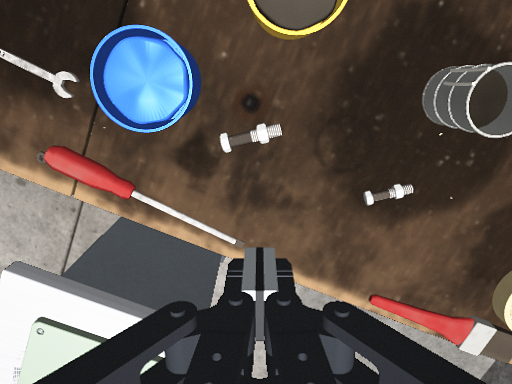

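The wrist view shows the larger bolt at (251,138), where I predicted (246,138), and the smaller one at (388,195). The camera sticks out along tool +x, so I'll turn to yaw 90° to keep it away from the shelf. Tool x is then world +y, and tool y is world +x.

Emit:
step_arm --pt "0 0 0 0 0 -0.116" --pt "0 0 0 0 0 -0.116" --pt "0 0 0 0 0 -0.116" --pt "0 0 0 0 0 -0.116" --pt "0 0 0 0 0 -0.116" --pt "0 0 0 0 0 -0.116" --pt "0 0 0 0 0 -0.116" --pt "0 0 0 0 0 -0.116" --pt "0 0 0 0 0 -0.116" --pt "0 0 0 0 0 -0.116"

```text
time: 2.65
eef_pos: [0.4079, -0.0856, 0.2311]
orientation: [-179.9, 0.0, 90.0]
contact_force: [-0.7, 0.4, -1.0]
grip_width: 0.001
grasp_force: 0.0
```

Emit:
step_arm --pt "0.005 0.004 0 0 0 0" --pt "0.005 0.004 0 0 0 0" --pt "0.005 0.004 0 0 0 0" --pt "0.005 0.004 0 0 0 0" --pt "0 0 0.01 0 0 0" --pt "0 0 0.01 0 0 0" --pt "0 0 0.01 0 0 0" --pt "0 0 0.01 0 0 0" --pt "0 0 0 0 0 0" --pt "0 0 0 0 0 0"

```text
time: 3.48
eef_pos: [0.4247, -0.0643, 0.1911]
orientation: [-179.9, -0.0, 89.7]
contact_force: [0.6, -0.2, 0.1]
grip_width: -0.005
grasp_force: 0.0
```

Emit:
step_arm --pt "0.003 0 0.017 0 0 0" --pt "0 0 0.017 0 0 0" --pt "0 0 0.017 0 0 0" --pt "0 0 0.017 0 0 0" --pt "0 0 0.017 0 0 0" --pt "0 0 0.017 0 0 0" --pt "0 0 0.017 0 0 0" --pt "0 0 0.017 0 0 0" --pt "0 0 0 0 0 0" --pt "0 0 0 0 0 0"

```text
time: 4.32
eef_pos: [0.425, -0.0616, 0.0555]
orientation: [-180.0, -0.0, 89.7]
contact_force: [-0.6, 0.0, -0.3]
grip_width: -0.004
grasp_force: 0.0
```

Emit:
step_arm --pt "0 0 0 0 0 0" --pt "0 0 0 0 0 0" --pt "0 0 0 0 0 0" --pt "0 0 0 0 0 0" --pt "0 0 0 0 0 0" --pt "0 0 0 0 0 0" --pt "0 0 0 0 0 0" --pt "0 0 0 0 0 0" --pt "0 0 0 0 0 0" --pt "0 0 0 0 0 0"

```text
time: 5.15
eef_pos: [0.4247, -0.0617, 0.0553]
orientation: [-180.0, 0.0, 89.7]
contact_force: [-0.1, 1.0, -0.8]
grip_width: -0.001
grasp_force: 0.0
```

```bash
python3 - <<'E'
from h import *
d=robot.get_image("scene");cv2.imwrite("pics/s2.png",cv2.resize(d["image"][120:280,200:400,::-1],(750,600)))
E
```

```text
(no output)
```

View pics/s2.png

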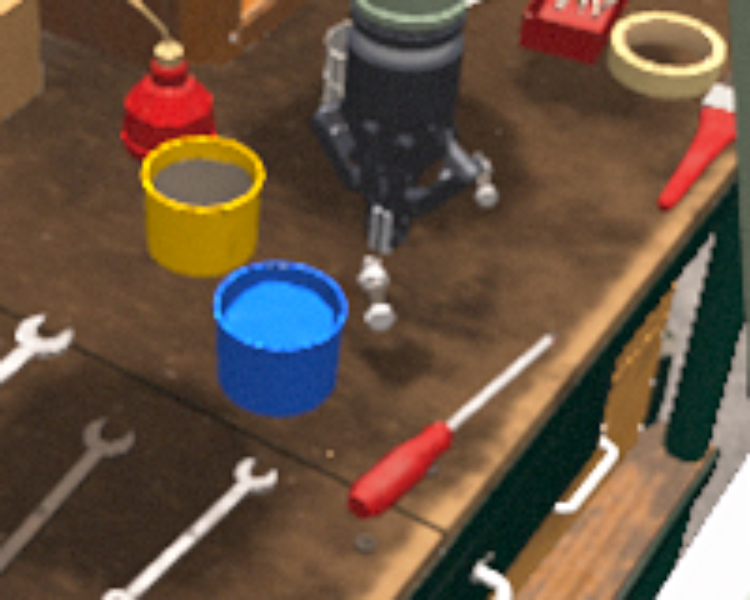

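Emit:
step_arm --pt "0 0 0 0 0 0" --pt "0 0 0 0 0 0" --pt "0 0 0 0 0 0" --pt "0 0 0 0 0 0" --pt "0 0 0 0 0 0" --pt "0 0 0 0 0 0" --pt "0 0 0 0 0 0" --pt "0 0 0 0 0 0" --pt "0 0 0 0 0 0" --pt "0 0 0 0 0 0"

```text
time: 6.03
eef_pos: [0.4247, -0.0617, 0.0553]
orientation: [180.0, 0.0, 89.7]
contact_force: [-1.0, 0.2, -0.2]
grip_width: -0.001
grasp_force: 0.0
```

The picture shows the fingertips a few cm above the larger bolt, clear of the blue pot. I'll hold one more call, rise, then move over the yellow pot.

Emit:
step_arm --pt "0 0 0 0 0 0" --pt "0 0 0 0 0 0" --pt "0 0 0 0 0 0" --pt "0 0 0 0 0 0" --pt "0 0 0 0 0 0" --pt "0 0 -0.01 0 0 0" --pt "0 0 -0.02 0 0 0" --pt "0 0 -0.02 0 0 0" --pt "0 0 -0.02 0 0 0" --pt "0 0 -0.02 0 0 0"

```text
time: 6.87
eef_pos: [0.4245, -0.0616, 0.1462]
orientation: [-180.0, 0.0, 89.7]
contact_force: [0.0, 0.4, -0.4]
grip_width: -0.0
grasp_force: 0.0
```

Emit:
step_arm --pt "0 0 -0.02 0 0 0" --pt "0 0 -0.02 0 0 0" --pt "0 0 -0.02 0 0 0" --pt "0 0 -0.02 0 0 0" --pt "0.003 0.024 0 0 0 0" --pt "0.003 0.024 0 0 0 0" --pt "0.003 0.024 0 0 0 0" --pt "0.003 0.024 0 0 0 0" --pt "0.003 0.024 0 0 0 0" --pt "0.003 0.021 0 0 0 0"

```text
time: 7.7
eef_pos: [0.5671, -0.0442, 0.225]
orientation: [-180.0, 0.0, 89.7]
contact_force: [-0.1, 0.8, -0.3]
grip_width: -0.001
grasp_force: 0.0
```

Emit:
step_arm --pt "0 0 0 0 0 0" --pt "0 0 0.01 0 0 0" --pt "0 0 0.01 0 0 0" --pt "0 0 0.01 0 0 0" --pt "0 0 0.01 0 0 0" --pt "0 0 0.01 0 0 0" --pt "0 0 0.01 0 0 0" --pt "0 0 0 0 0 0" --pt "0 0 0 0 0 0" --pt "0 0 0 0 0 0"

```text
time: 8.53
eef_pos: [0.5661, -0.0445, 0.1656]
orientation: [180.0, 0.0, 89.7]
contact_force: [-0.0, 0.0, 0.3]
grip_width: -0.004
grasp_force: 0.0
```

```bash
python3 - <<'E'
from h import *
d=robot.get_image("scene");cv2.imwrite("pics/s3.png",cv2.resize(d["image"][40:280,120:400,::-1],(700,600)))
s=robot.state();print(s["eef_pos"],todo(s,[.566,-.044,.102]))
E
```

```text
[ 0.56624307 -0.04443986  0.16588982] [ 0.0004 -0.0003  0.0639]
```

View pics/s3.png

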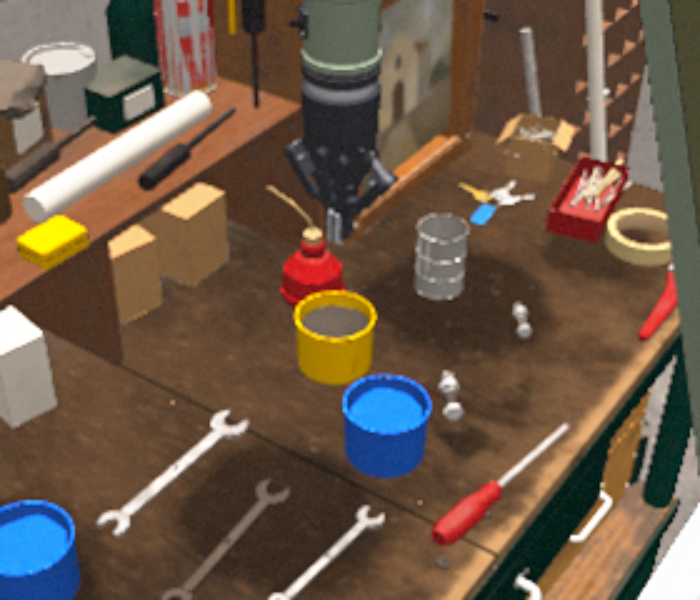

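The hand is centred over the yellow pot and clear of the red oil can, so I'll descend 64 mm and hold.

Emit:
step_arm --pt "0 0 0.008 0 0 0" --pt "0 0 0.008 0 0 0" --pt "0 0 0.008 0 0 0" --pt "0 0 0.008 0 0 0" --pt "0 0 0.008 0 0 0" --pt "0 0 0.008 0 0 0" --pt "0 0 0.008 0 0 0" --pt "0 0 0.008 0 0 0" --pt "0 0 0 0 0 0" --pt "0 0 0 0 0 0"

```text
time: 9.42
eef_pos: [0.5655, -0.0444, 0.1007]
orientation: [-179.9, -0.0, 89.7]
contact_force: [0.0, 0.6, 0.3]
grip_width: 0.002
grasp_force: 0.0
```

Emit:
step_arm --pt "0 0 0 0 0 0" --pt "0 0 0 0 0 0" --pt "0 0 0 0 0 0" --pt "0 0 0 0 0 0" --pt "0 0 0 0 0 0" --pt "0 0 0 0 0 0" --pt "0 0 0 0 0 0" --pt "0 0 0 0 0 0" --pt "0 0 0 0 0 0" --pt "0 0 0 0 0 0"

```text
time: 10.25
eef_pos: [0.5658, -0.0444, 0.1013]
orientation: [-180.0, 0.0, 89.7]
contact_force: [-0.4, -0.3, -0.5]
grip_width: 0.001
grasp_force: 0.0
```

Emit:
step_arm --pt "0 0 0 0 0 0" --pt "0 0 0 0 0 0" --pt "0 0 0 0 0 0" --pt "0 0 0 0 0 0" --pt "0 0 0 0 0 0" --pt "0 0 0 0 0 0" --pt "0 0 0 0 0 0" --pt "0 0 0 0 0 0" --pt "0 0 0 0 0 0" --pt "0 0 0 0 0 0"

```text
time: 11.08
eef_pos: [0.5658, -0.0444, 0.1013]
orientation: [180.0, 0.0, 89.7]
contact_force: [-0.1, 0.3, -0.2]
grip_width: 0.001
grasp_force: 0.0
```

Emit:
step_arm --pt "0 0 0 0 0 0" --pt "0 0 0 0 0 0" --pt "0 0 0 0 0 0" --pt "0 0 0 0 0 0" --pt "0 0 -0.01 0 0 0" --pt "0 0 -0.02 0 0 0" --pt "0 0 -0.02 0 0 0" --pt "0 0 -0.02 0 0 0" --pt "0 0 -0.02 0 0 0" --pt "0 0 -0.02 0 0 0"

```text
time: 11.92
eef_pos: [0.5657, -0.0444, 0.2132]
orientation: [180.0, 0.0, 89.7]
contact_force: [-0.5, 0.2, 0.7]
grip_width: -0.002
grasp_force: 0.0
```

Emit:
step_arm --pt "0.026 0.003 0 0 0 0" --pt "0.026 0.003 0 0 0 0" --pt "0.026 0.003 0 0 0 0" --pt "0.026 0.003 0 0 0 0" --pt "0.026 0.003 0 0 0 0" --pt "0.026 0.003 0 0 0 0" --pt "0.026 0.003 0 0 0 0" --pt "0.026 0.003 0 0 0 0" --pt "0.026 0.003 0 0 0 0" --pt "0 0 0 0 0 0"

```text
time: 12.75
eef_pos: [0.5943, 0.1939, 0.2119]
orientation: [179.9, -0.2, 89.9]
contact_force: [0.5, 0.6, 0.1]
grip_width: -0.002
grasp_force: 0.0
```

```bash
python3 - <<'E'
from h import *
d=robot.get_image("scene");cv2.imwrite("pics/s4.png",cv2.resize(d["image"][40:300,80:360,::-1],(646,600)))
s=robot.state();print(s["time"],s["eef_pos"],todo(s,[.592,.194,.042]))
E
```

```text
12.8 [0.59400259 0.19158698 0.21173711] [ 0.0024 -0.0021  0.1697]
```

View pics/s4.png

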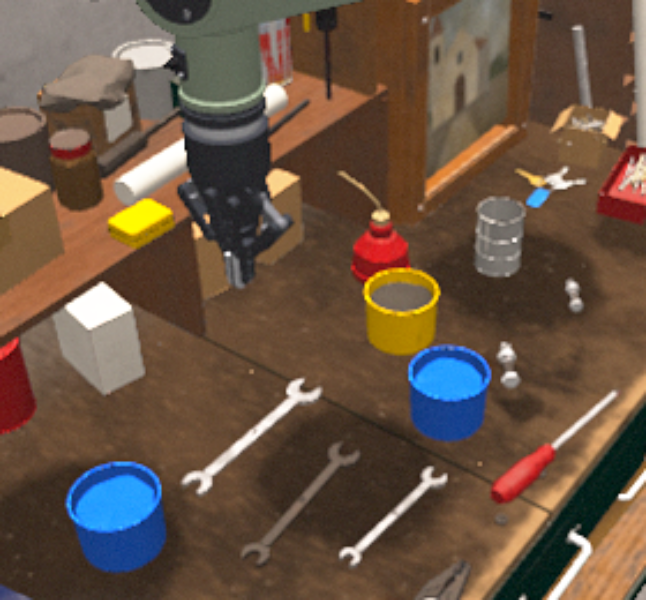

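The hand is over the long spanner and clear of the shelf front at x≈0.69. I'll go down 0.17 m, hold, then rise.

Emit:
step_arm --pt "0.001 -0.001 0.017 0 0 0" --pt "0 0 0.017 0 0 0" --pt "0 0 0.017 0 0 0" --pt "0 0 0.017 0 0 0" --pt "0 0 0.017 0 0 0" --pt "0 0 0.017 0 0 0" --pt "0 0 0.017 0 0 0" --pt "0 0 0.017 0 0 0" --pt "0 0 0.017 0 0 0" --pt "0 0 0.016 0 0 0"

```text
time: 13.63
eef_pos: [0.593, 0.1891, 0.0421]
orientation: [180.0, 0.0, 89.7]
contact_force: [1.0, -0.3, 0.0]
grip_width: -0.001
grasp_force: 0.0
```

Emit:
step_arm --pt "0 0 0 0 0 0" --pt "0 0 0 0 0 0" --pt "0 0 0 0 0 0" --pt "0 0 0 0 0 0" --pt "0 0 0 0 0 0" --pt "0 0 0 0 0 0" --pt "0 0 0 0 0 0" --pt "0 0 0 0 0 0" --pt "0 0 0 0 0 0" --pt "0 0 0 0 0 0"

```text
time: 14.47
eef_pos: [0.5929, 0.1905, 0.0423]
orientation: [180.0, 0.0, 89.7]
contact_force: [0.2, -0.3, 0.3]
grip_width: -0.003
grasp_force: 0.0
```

```bash
python3 - <<'E'
from h import *
d=robot.get_image("scene");cv2.imwrite("pics/s5.png",cv2.resize(d["image"][100:300,80:320,::-1],(720,600)))
E
```

```text
(no output)
```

View pics/s5.png

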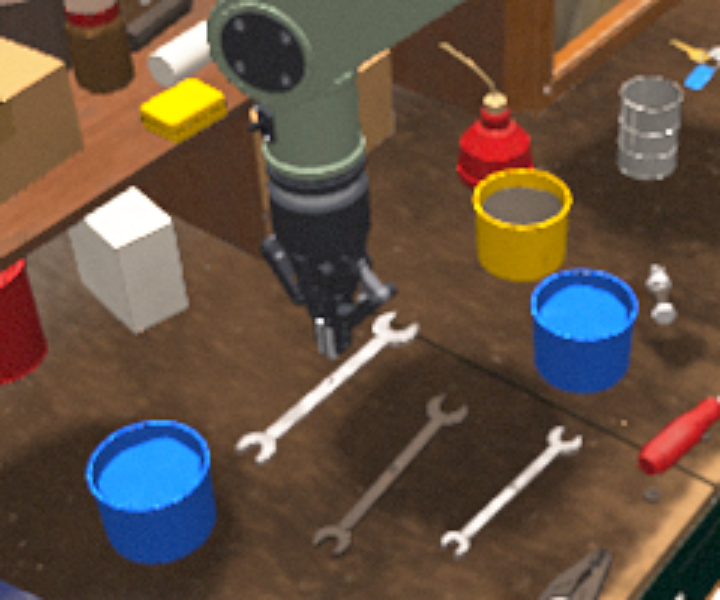

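Emit:
step_arm --pt "0 0 0 0 0 0" --pt "0 0 0 0 0 0" --pt "0 0 0 0 0 0" --pt "0 0 0 0 0 0" --pt "0 0 0 0 0 0" --pt "0 0 0 0 0 0" --pt "0 0 0 0 0 0" --pt "0 0 0 0 0 0" --pt "0 0 0 0 0 0" --pt "0 0 0 0 0 0"

```text
time: 15.35
eef_pos: [0.5929, 0.1905, 0.0423]
orientation: [180.0, 0.0, 89.7]
contact_force: [1.5, -1.5, -0.5]
grip_width: 0.001
grasp_force: 0.0
```

The tips hang just above the middle of the long spanner. I'll finish the dwell and rise to about 0.24 m.

Emit:
step_arm --pt "0 0 0 0 0 0" --pt "0 0 0 0 0 0" --pt "0 0 0 0 0 0" --pt "0 0 0 0 0 0" --pt "0 0 0 0 0 0" --pt "0 0 0 0 0 0" --pt "0 0 -0.01 0 0 0" --pt "0 0 -0.02 0 0 0" --pt "0 0 -0.02 0 0 0" --pt "0 0 -0.02 0 0 0"

```text
time: 16.18
eef_pos: [0.5929, 0.1905, 0.1137]
orientation: [-180.0, 0.0, 89.7]
contact_force: [0.4, -0.3, 0.1]
grip_width: 0.001
grasp_force: 0.0
```

Emit:
step_arm --pt "0 0 -0.02 0 0 0" --pt "0 0 -0.02 0 0 0" --pt "0 0 -0.02 0 0 0" --pt "0 0 -0.02 0 0 0" --pt "0 0 -0.02 0 0 0" --pt "0 0 -0.02 0 0 0" --pt "0 0 -0.01 0 0 0" --pt "0 0 0 0 0 0" --pt "0 0 0 0 0 0" --pt "0 0 0 0 0 0"

```text
time: 17.02
eef_pos: [0.5922, 0.1903, 0.241]
orientation: [-179.9, 0.0, 89.7]
contact_force: [-0.1, -0.5, 0.0]
grip_width: -0.0
grasp_force: 0.0
```

```bash
python3 -c "
from workcell import robot
print(robot.state()['eef_pos']);print(robot.hand_in())"
```

```text
[0.59222347 0.19028653 0.24095525]
the job is handed in; nothing more can be done
None
```

I pointed at the larger bolt, the yellow pot and the longest spanner in turn, about 4 cm above each for at least two seconds, then raised the fingertips to 24 cm and handed in at about 17 s; I saw no sign of contact, but the hand-in gave no verdict.

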